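Unlock and raise the cover over the blue figure

TASK

I want to reach the blue figure on my desk: draw back the bolt on its stand fully by the yellow post, then take its clear cover by the black knob, lift it level and straight up until its lower edge is about 3 to 4 cm above the tip of the figure's hat, and keep holding it there over the stand, steady and level; finish while holding it, do not put it down. Do not knock the blue figure, leave the red figure's display shut, and do not disturb the other things on the desk.

Things in the scene. Friction and masses are not known exactly. Their poses are not given: they have to be found in the camera images.
- stand_blue: fixed black stand of the blue figure, 225 mm long (x from -160 to +65 mm), 130 mm wide (y), 20 mm thick; origin on the table surface right below the cover's centre; its -x axis points roughly to the robot (within 0.4 rad) and is the way the bolt draws back, z up. 4 mm ridges stand 2.5 mm outside the cover's other three sides; two blue plates lie beside the bolt
- bolt_blue (a joint): slide bolt on the -x end of the blue figure's stand: 0 = shut over the cover's tab (the cover cannot be lifted), 0.025 m = fully drawn back along the stand's -x axis, away from the cover; it starts between 0 and 0.004, needs about 1.5 N and stays where it is left
- blue_post (a point): yellow upright post, the grip of the bolt: 14 x 14 mm square to the stand, 45 mm tall, its top 76 mm above the table and free on all sides; the point is its centre, 54 mm above the table, 115 mm from the cover's centre when shut (58 mm clear of the cover's wall); moves with the bolt
- blue_knob (a point): black bar knob on top of the blue figure's cover: 44 mm long (x), 18 mm across (y, to be gripped), 34 mm high; the point is its centre, 17 mm above the cover's flat top and 102 mm above the cover's lower edge (122 mm above the table while seated); axes as the cover's, which are the stand's. Cover with knob 0.15 to 0.33 kg, balanced within 5 mm of the knob
- blue_rim (a point): clear plastic box cover with silver edges, open below, 100 x 100 mm outside, walls 4 mm, 85 mm tall without its knob; a silver tab at the foot of its -x side (24 mm wide, 14 mm long, 5 mm thick) is trapped under the bolt. The point is the centre of its lower edge (at the height of the edge), 20 mm above the table when seated; z up through the knob
- blue_figure (a point): toy figure in a blue outfit with a pointed blue hat, 66 mm tall on a round grey foot of 44 mm, standing loose on the stand under the cover; the point is half-way up; the hat's tip is 86 mm above the table
- stand_red: other display, leave alone: fixed black stand of the red figure, 225 mm long (x from -160 to +65 mm), 130 mm wide (y), 20 mm thick; origin on the table surface right below the cover's centre; its -x axis points roughly to the robot (within 0.4 rad) and is the way the bolt draws back, z up. 4 mm ridges stand 2.5 mm outside the cover's other three sides; two red plates lie beside the bolt
- bolt_red (a joint): other display, leave alone: slide bolt on the -x end of the red figure's stand: 0 = shut over the cover's tab (the cover cannot be lifted), 0.025 m = fully drawn back along the stand's -x axis, away from the cover; it starts between 0 and 0.004, needs about 1.5 N and stays where it is left
- red_post (a point): other display, leave alone: yellow upright post, the grip of the bolt: 14 x 14 mm square to the stand, 45 mm tall, its top 76 mm above the table and free on all sides; the point is its centre, 54 mm above the table, 115 mm from the cover's centre when shut (58 mm clear of the cover's wall); moves with the bolt
- red_knob (a point): other display, leave alone: black bar knob on top of the red figure's cover: 44 mm long (x), 18 mm across (y, to be gripped), 34 mm high; the point is its centre, 17 mm above the cover's flat top and 102 mm above the cover's lower edge (122 mm above the table while seated); axes as the cover's, which are the stand's. Cover with knob 0.15 to 0.33 kg, balanced within 5 mm of the knob
- red_rim (a point): other display, leave alone: clear plastic box cover with silver edges, open below, 100 x 100 mm outside, walls 4 mm, 85 mm tall without its knob; a silver tab at the foot of its -x side (24 mm wide, 14 mm long, 5 mm thick) is trapped under the bolt. The point is the centre of its lower edge (at the height of the edge), 20 mm above the table when seated; z up through the knob
- red_figure (a point): other display, leave alone: toy figure in a red outfit with a pointed red hat, 66 mm tall on a round grey foot of 44 mm, standing loose on the stand under the cover; the point is half-way up; the hat's tip is 86 mm above the table
- tumbler_mid (a point): black drinking tumbler with a steel rim and clear lid, 86 mm across, 162 mm tall; point 75 mm up its axis
- mouse_mid (a point): black computer mouse, 115 x 62 x 34 mm; point in its centre
- gamepad_mid (a point): blue game controller, about 170 mm wide, 40 mm tall; point in its middle
- charger_mid (a point): white charger block, 45 x 50 x 26 mm; point in its centre
- cover_blue: the blue figure's cover itself; origin at the centre of its lower edge, as point blue_rim
- figure_blue: the blue figure itself; origin at the centre of its foot's underside
Things that resemble listed ones, but are neither listed nor needed, are in the scene too. What is shaped like the cover_blue but purple is not meant.

How it is judged:
By the outcome, as a careful person would: the job done as asked, in the order asked, and still so for the second after the job is handed in, while the arm keeps its last pose, push and grip.
It also fails if it takes over 45 s, if anything falls off the work surface, if the arm or the gripper's body presses on something with over 40 N, if the wrist force passes 120 N, or if a joint passes its speed limit or range.

ROBOT

A 6-joint arm with a two-finger parallel gripper is mounted at the origin on the work surface. World frame = base frame: x ahead of the robot, y to its left, z up, the work surface at z = 0. Lengths are in m, angles in rad, forces in N, time in s.
With the tool pointing down it reaches from about 0.3 to 0.775 m from the base axis. Payload 14.6 kg.
Tool frame: the origin (TCP) lies on the centre line of the jaws, within the pads' length; the fingertips stand ctrl.tcp_to_tips ahead of it and the grasp point (between the pads) lies 2 mm behind it (ctrl.tcp_to_tips is the distance from the TCP to the fingertips, in m); z points along the fingers, y is the line along which they close (so a half turn about z gives the same grasp; the last joint's range is limited). The gripper opens to 94 mm and grips with 3 to 60 N. Pads are 16 mm wide; open, the fingers measure 119 mm over their backs; the gripper's body (75 mm by 177 mm) begins 78 mm behind the grasp point.
Start: joints at [1.064, 0.3, 1.521, -0, 1.321, -0.067], TCP at [0.234, 0.498, 0.222] pointing down, gripper open.
Joint ranges: [-3.03, 3.03], [-0.79, 2.21], [0.23, 2.52], [-1.04, 4.18], [0, 3.07], [-2.55, 2.55]. Speed limits (rad/s): [2.22, 2.22, 2.57, 3.14, 3.14, 3.14].

INTERFACE

Orientations are given as [roll, pitch, yaw] about the fixed x, y, z axes, in that order (R = Rz(yaw) Ry(pitch) Rx(roll)).
In Python, from station import telemetry, viewer, hand_in, ctrl gives the robot as it stands.
- The arm moves only by the tool step_arm, never from a script. Its argument "plan" is a list of rows, each an object of numbers: "dx", "dy", "dz": the shift along the tool's x, y, z scaled (see below); "rx", "ry", "rz": the turn, a rotation vector about the tool's x, y, z scaled (see below); "claw": the closure, from 0 (fully open) to 1 (shut). In form: [{"dx": .., "dy": .., "dz": .., "rx": .., "ry": .., "rz": .., "claw": ..}, ...]. A call has 1 to 10 rows; each row shifts and turns the commanded pose from where the row before left it, along the tool's axes as they then stand; what a row does not reach is not made up. The controller multiplies each number of a shift by 0.1 m and each number of a turn by 90 degrees. A row lasts 1/10 s, in which the tool goes at most 50 mm and 8.59 degrees, less where a joint would pass 70% of its speed; a pose out of reach is approached as far as the arm can. A call with a number of a shift or a turn outside -1 to 1 is refused whole. A call with a gripper value outside its range is refused whole. The fingers move at their own pace and stop on an object; "grip_force" is the grip in N (left out, the last holds). Time passes only in rows, so rows that do not move let the fingers close. It gives the time, the measured TCP pose, the force, the opening and the grip force at its end, in the units of the state.
- telemetry.get_obs(): the state, without advancing time (a new reading comes with each control period).
- viewer.camera(name): name is "side" or "top"; returns a dict with "img" (400x640x3 uint8, red, green, blue), "z_map" (400x640 float32, m along the optical axis (not along the pixel's ray), 0 where there is no reading), "fx", "fy", "cx", "cy" (pixels), "dist" ([k1, k2, p1, p2, k3] as OpenCV has them; the pictures are not rectified), "R" (3x3) and "t" (3): a world point X has camera coordinates R X + t. Camera axes: x right, y down, z forward; pixel columns grow to the right and rows downward; lengths in m; the calibration is good to about 2 mm. A picture is of the moment at which its call begins.
- hand_in(): hands the job in; it is judged then, once.
Trained networks look in a picture, given as the dict that the camera call returned (one of the last four; its "shot" number tells which), for a name from the list of things; names that differ only in an ending like _2 or _b are one class to them, and where a whole thing is asked for, a point or a joint stands for the part that bears it (a point fixed in the world has none). Each returns a list of dicts, best first, with "score" (0 to 1); they miss things now and then, are a little off and sometimes report something else, mostly with a low value. They report only what shows in the picture. A call takes as long as a camera call. They do not tell look-alikes from the thing itself.
- viewer.recognise(target, picture): "rect" ([left, top, right, bottom] in pixels, round what is visible of it).
The state is a dict: "time_s": time; "qpos": joint angles; "joint_vel": joint speeds; "tau": joint torques, N m; "ee_pos": TCP position; "eef_rot": TCP orientation; "force": force on the tool from outside, world axes, zero at the start; "moment": the same for the moment, N m; "grip_width": finger opening in m; "grip_force": force on a finger pad.
Only numpy, scipy, OpenCV 4.12 (cv2) and the standard library are available. Lean on these libraries where they do the work, as an engineer would, in place of code of your own. Each camera call takes 0.05 s, during which the arm holds its last target. There are 200 camera calls.

## Working session

There is one attempt and no reset: what is moved stays moved. The work goes in short steps, Python scripts to look and compute and a tool call to move; the robot and the scene stay as the last step left them, time stands still between calls to the robot, and variables do not carry over. Pictures are saved under pics/ and viewed, at most 10 in all, crops included, and the job is handed in when it is done.

Besides the shell and the picture viewer there is one more tool, called as name([rows], argument=value, ...), one row to a line, values as JSON. step_arm: Moves the arm, as the interface text tells. Shifts and turns lie within -1 to 1; 1 stands for 0.1 m of shift or 90 degrees of turn. Its arguments: {"type":"object","properties":{"plan":{"type":"array"},"grip_force":{"type":"number"}},"required":["plan"]}

```bash
mkdir -p pics; cat > h.py <<'E'
from station import telemetry, viewer, hand_in, ctrl
import numpy as np, cv2
def cloud(p):
    h,w=p["z_map"].shape
    K=np.array([[p["fx"],0,p["cx"]],[0,p["fy"],p["cy"]],[0,0,1.]])
    v,u=np.mgrid[:h,:w]
    n=cv2.undistortPoints(np.stack([u,v],-1).reshape(-1,1,2).astype(np.float64),K,np.array(p["dist"],float)).reshape(h,w,2)
    z=p["z_map"][...,None].astype(float)
    c=np.concatenate([n*z,z],-1)
    return (c-np.array(p["t"]))@np.array(p["R"])   # world
def save(p,name): cv2.imwrite(name,cv2.cvtColor(p["img"],cv2.COLOR_RGB2BGR))
E
python3 - <<'E'
from h import *
o=telemetry.get_obs(); print(o["time_s"],o["ee_pos"],o["eef_rot"],o["grip_width"],o["force"],ctrl.tcp_to_tips)
for n in("top","side"):
    p=viewer.camera(n); save(p,f"pics/{n}0.png"); W=cloud(p)
    for t in("blue_knob","blue_post","blue_figure","cover_blue","red_figure","red_post","stand_blue","tumbler_mid"):
        for d in viewer.recognise(t,p)[:4]:
            l,tp,r,b=[int(x) for x in d["rect"]]; m=W[(tp+b)//2,(l+r)//2]
            print(n,t,round(d["score"],2),[l,tp,r,b],m.round(3))
E
```

```text
0.0 [0.23406585 0.49743197 0.22186332] [-3.14036250e+00 -3.22888373e-05  2.70180042e+00] 0.09361529492326784 [ 0.19244469 -0.16704986 -0.47770307] 0.017
top blue_knob 0.66 [352, 199, 360, 225] [ 0.503 -0.164  0.038]
top blue_knob 0.59 [452, 141, 501, 180] [ 0.643 -0.526  0.09 ]
top blue_post 0.62 [354, 204, 361, 224] [ 0.497 -0.168  0.032]
top blue_post 0.29 [289, 149, 303, 161] [0.691 0.016 0.026]
top blue_figure 0.56 [254, 216, 260, 238] [0.466 0.138 0.021]
top cover_blue 0.91 [345, 157, 389, 203] [ 0.577 -0.189  0.14 ]
top cover_blue 0.59 [455, 137, 500, 182] [ 0.646 -0.529  0.092]
top cover_blue 0.44 [329, 160, 387, 238] [ 0.545 -0.173  0.026]
top red_post 0.46 [255, 219, 258, 235] [0.464 0.14  0.033]
top stand_blue 0.77 [330, 159, 388, 241] [ 0.541 -0.176  0.029]
top tumbler_mid 0.86 [154, 195, 194, 230] [0.494 0.348 0.158]
side blue_knob 0.96 [445, 250, 499, 309] [ 0.614 -0.573  0.082]
side blue_knob 0.84 [345, 195, 390, 241] [ 0.561 -0.235  0.092]
side blue_knob 0.67 [278, 157, 319, 194] [0.521 0.098 0.102]
side cover_blue 0.91 [443, 249, 499, 310] [ 0.612 -0.571  0.083]
side cover_blue 0.87 [345, 199, 387, 239] [ 0.554 -0.239  0.093]
side red_figure 0.7 [268, 182, 280, 195] [0.443 0.139 0.056]
side red_post 0.5 [270, 181, 279, 194] [0.441 0.135 0.063]
side stand_blue 0.83 [310, 222, 390, 254] [ 0.519 -0.21   0.02 ]
side tumbler_mid 0.89 [247, 133, 269, 175] [0.481 0.336 0.103]
side tumbler_mid 0.5 [311, 220, 391, 254] [ 0.524 -0.208  0.02 ]
```

View pics/top0.png

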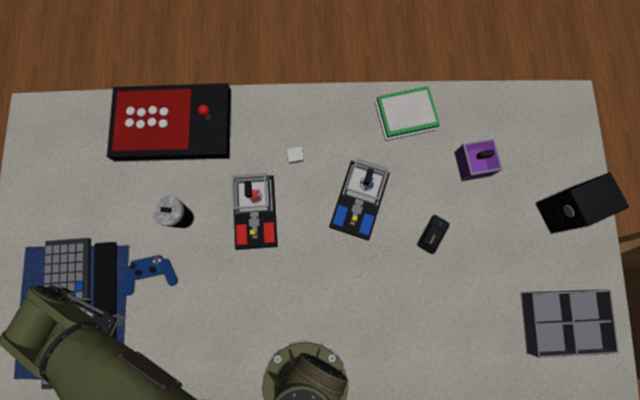

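View pics/side0.png

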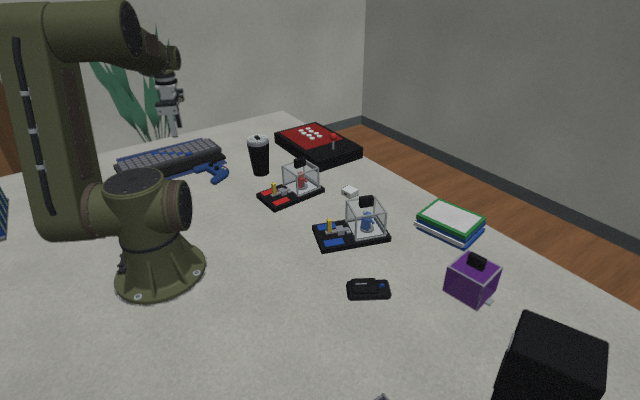

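Top image: the blue display is at (360,199), with its blue plates and yellow post near (355,219). The red display is at (254,212). The purple look-alike cover at (478,160) has no stand. The blue display fits the description because it has blue plates, a blue figure and a clear cover. I'll measure it and confirm in a crop.

```bash
python3 - <<'E'
from h import *
crops=[]
for n,(l,t,r,b) in (("top",(318,148,402,250)),("side",(300,185,402,262))):
    p=viewer.camera(n); W=cloud(p)[t:b,l:r]; I=p["img"][t:b,l:r].astype(int)
    crops.append(cv2.resize(cv2.cvtColor(I.astype(np.uint8),cv2.COLOR_RGB2BGR),(390,470 if n=="top" else 294),interpolation=cv2.INTER_CUBIC))
    R,G,B=I[...,0],I[...,1],I[...,2]; z=W[...,2]; ok=p["z_map"][t:b,l:r]>0
    ye=ok&(R>110)&(G>90)&(B<0.5*R)
    print(n,"yellow",ye.sum(),W[ye].mean(0).round(4),"zmax",z[ye].max().round(3)); 
    top=ye&(z>.066); print("  ytop",top.sum(),W[top].mean(0).round(4) if top.any() else "", [tuple(x) for x in W[ye].round(3).tolist()][:14])
    k=ok&(z>.112)&(z<.16)&(I.max(-1)<80)
    print("  knob",k.sum(),W[k].mean(0).round(4),W[k].min(0).round(3),W[k].max(0).round(3))
    kt=k&(z>.13)
    if kt.sum()>4: print("  knobtop",kt.sum(),W[kt].mean(0).round(4),cv2.minAreaRect((W[kt][:,:2]*1000).astype(np.float32)))
    s=ok&(z>.012)&(z<.03)
    rc=cv2.minAreaRect((W[s][:,:2]*1000).astype(np.float32)); print("  stand",s.sum(),rc,cv2.boxPoints(rc).round().tolist())
    bl=ok&(B>1.6*R)&(B>70)&(z<.035); print("  blue",bl.sum(),W[bl].mean(0).round(4))
h=max(c.shape[0] for c in crops)
cv2.imwrite("pics/c1.png",np.hstack([cv2.copyMakeBorder(c,0,h-c.shape[0],0,0,0) for c in crops]))
E
```

```text
top yellow 20 [ 0.4786 -0.1538  0.0786] zmax 0.084
  ytop 20 [ 0.4786 -0.1538  0.0786] [(0.484, -0.151, 0.078), (0.485, -0.154, 0.075), (0.484, -0.157, 0.079), (0.482, -0.148, 0.075), (0.481, -0.151, 0.078), (0.482, -0.154, 0.077), (0.481, -0.156, 0.082), (0.481, -0.16, 0.079), (0.478, -0.148, 0.08), (0.478, -0.151, 0.081), (0.478, -0.154, 0.08), (0.478, -0.156, 0.084), (0.478, -0.16, 0.077), (0.475, -0.147, 0.083)]
  knob 106 [ 0.5875 -0.1931  0.1378] [ 0.568 -0.208  0.113] [ 0.612 -0.18   0.144]
  knobtop 95 [ 0.5895 -0.1939  0.1398] ((590.7503051757812, -194.48687744140625), (17.581647872924805, 43.604434967041016), 71.48434448242188)
  stand 1649 ((524.6926879882812, -170.858154296875), (130.2064971923828, 269.6044921875), 70.10669708251953) [[376.0, -186.0], [629.0, -278.0], [674.0, -156.0], [420.0, -64.0]]
  blue 445 [ 0.4819 -0.1558  0.0225]
side yellow 52 [ 0.476  -0.1601  0.0579] zmax 0.078
  ytop 19 [ 0.4761 -0.159   0.0729] [(0.474, -0.151, 0.076), (0.477, -0.152, 0.075), (0.478, -0.155, 0.076), (0.483, -0.153, 0.073), (0.47, -0.156, 0.077), (0.474, -0.156, 0.075), (0.474, -0.161, 0.078), (0.479, -0.16, 0.075), (0.481, -0.163, 0.076), (0.473, -0.157, 0.072), (0.473, -0.162, 0.075), (0.475, -0.165, 0.076), (0.481, -0.162, 0.071), (0.473, -0.158, 0.069)]
  knob 143 [ 0.5846 -0.1995  0.1281] [ 0.565 -0.211  0.112] [ 0.608 -0.182  0.141]
  knobtop 68 [ 0.5857 -0.1978  0.1359] ((586.6769409179688, -195.61073303222656), (17.577577590942383, 42.566505432128906), 65.88831329345703)
  stand 1410 ((582.4364013671875, -66.87423706054688), (372.3768005371094, 225.255859375), 70.60381317138672) [[414.0, -205.0], [627.0, -280.0], [751.0, 71.0], [538.0, 146.0]]
  blue 220 [ 0.4751 -0.1654  0.0198]
```

View pics/c1.png

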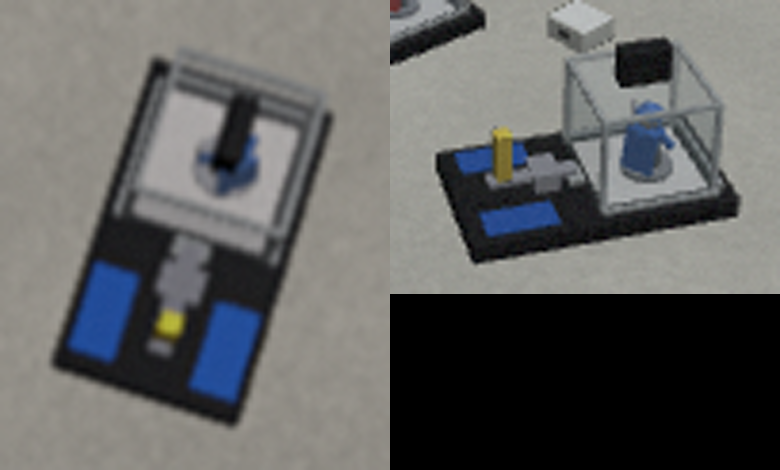

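The crop confirms it. Blue display: knob about (0.588,-0.195), post about (0.477,-0.156), stand yaw about -0.343 rad. The post-to-knob distance of 0.1176 m agrees with 115 mm plus the bolt's starting offset. Now moving over the post.

step_arm([
  {"dx": 0,"dy": 0,"dz": 0,"rx": 0,"ry": 0,"rz": -0.062,"claw": 0},
  {"dx": -0.249,"dy": -0.296,"dz": 0,"rx": 0,"ry": 0,"rz": 0,"claw": 0},
  {"dx": -0.249,"dy": -0.296,"dz": 0,"rx": 0,"ry": 0,"rz": 0,"claw": 0},
  {"dx": -0.249,"dy": -0.296,"dz": 0,"rx": 0,"ry": 0,"rz": 0,"claw": 0},
  {"dx": -0.249,"dy": -0.296,"dz": 0,"rx": 0,"ry": 0,"rz": 0,"claw": 0},
  {"dx": -0.249,"dy": -0.296,"dz": 0,"rx": 0,"ry": 0,"rz": 0,"claw": 0},
  {"dx": -0.249,"dy": -0.296,"dz": 0,"rx": 0,"ry": 0,"rz": 0,"claw": 0},
  {"dx": -0.249,"dy": -0.296,"dz": 0,"rx": 0,"ry": 0,"rz": 0,"claw": 0},
  {"dx": -0.249,"dy": -0.296,"dz": 0,"rx": 0,"ry": 0,"rz": 0,"claw": 0},
  {"dx": -0.249,"dy": -0.296,"dz": 0,"rx": 0,"ry": 0,"rz": 0,"claw": 0},
], grip_force=10)

```text
time_s: 2.0
ee_pos: [0.3561, 0.17, 0.2227]
eef_rot: [3.141, 0.001, 2.799]
force: [0.7, -0.3, 0.9]
grip_width: 0.0938
grip_force: 0.0
```

step_arm([
  {"dx": -0.249,"dy": -0.296,"dz": 0,"rx": 0,"ry": 0,"rz": 0,"claw": 0},
  {"dx": -0.249,"dy": -0.296,"dz": 0,"rx": 0,"ry": 0,"rz": 0,"claw": 0},
  {"dx": -0.249,"dy": -0.296,"dz": 0,"rx": 0,"ry": 0,"rz": 0,"claw": 0},
  {"dx": -0.249,"dy": -0.296,"dz": 0,"rx": 0,"ry": 0,"rz": 0,"claw": 0},
  {"dx": -0.249,"dy": -0.296,"dz": 0,"rx": 0,"ry": 0,"rz": 0,"claw": 0},
  {"dx": -0.249,"dy": -0.296,"dz": 0,"rx": 0,"ry": 0,"rz": 0,"claw": 0},
  {"dx": -0.249,"dy": -0.296,"dz": 0,"rx": 0,"ry": 0,"rz": 0,"claw": 0},
  {"dx": -0.249,"dy": -0.296,"dz": 0,"rx": 0,"ry": 0,"rz": 0,"claw": 0},
  {"dx": -0.249,"dy": -0.296,"dz": 0,"rx": 0,"ry": 0,"rz": 0,"claw": 0},
  {"dx": 0,"dy": 0,"dz": 0,"rx": 0,"ry": 0,"rz": 0,"claw": 0},
])

```text
time_s: 3.0
ee_pos: [0.4781, -0.1579, 0.222]
eef_rot: [-3.141, -0.0, 2.796]
force: [-0.6, -0.5, -0.2]
grip_width: 0.0938
grip_force: 0.0
```

step_arm([
  {"dx": 0.01,"dy": 0.01,"dz": 0.35,"rx": 0,"ry": 0,"rz": 0,"claw": 0},
  {"dx": 0,"dy": 0,"dz": 0.35,"rx": 0,"ry": 0,"rz": 0,"claw": 0},
  {"dx": 0,"dy": 0,"dz": 0.35,"rx": 0,"ry": 0,"rz": 0,"claw": 0},
  {"dx": 0,"dy": 0,"dz": 0.35,"rx": 0,"ry": 0,"rz": 0,"claw": 0},
  {"dx": 0,"dy": 0,"dz": 0.2,"rx": 0,"ry": 0,"rz": 0,"claw": 0},
  {"dx": 0,"dy": 0,"dz": 0,"rx": 0,"ry": 0,"rz": 0,"claw": 0},
  {"dx": 0,"dy": 0,"dz": 0,"rx": 0,"ry": 0,"rz": 0,"claw": 0.7},
  {"dx": 0,"dy": 0,"dz": 0,"rx": 0,"ry": 0,"rz": 0,"claw": 0.7},
  {"dx": 0,"dy": 0,"dz": 0,"rx": 0,"ry": 0,"rz": 0,"claw": 0.7},
  {"dx": 0,"dy": 0,"dz": 0,"rx": 0,"ry": 0,"rz": 0,"claw": 0.7},
], grip_force=10)

```text
time_s: 4.0
ee_pos: [0.4772, -0.1535, 0.0633]
eef_rot: [-3.142, 0.001, 2.799]
force: [-0.1, 1.0, 0.1]
grip_width: 0.0649
grip_force: 0.0
```

```bash
python3 - <<'E'
from h import *
cs=[]
for n,(l,t,r,b) in (("top",(318,148,402,250)),("side",(290,165,402,262))):
    p=viewer.camera(n); c=cv2.cvtColor(p["img"][t:b,l:r],cv2.COLOR_RGB2BGR); cs.append(cv2.resize(c,(390,470),interpolation=cv2.INTER_CUBIC))
cv2.imwrite("pics/c2.png",np.hstack(cs)); print(telemetry.get_obs()["ee_pos"])
E
```

```text
[ 0.47702579 -0.15349944  0.06292885]
```

View pics/c2.png

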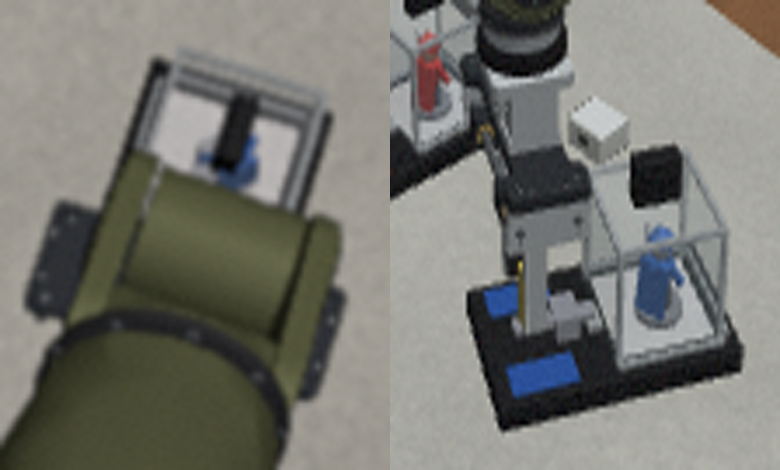

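The side crop shows the fingers straddling the yellow post at (520,290) and clear of the cover. Closing on it.

step_arm([
  {"dx": 0,"dy": -0.02,"dz": 0,"rx": 0,"ry": 0,"rz": 0,"claw": 0.75},
  {"dx": 0,"dy": 0,"dz": 0,"rx": 0,"ry": 0,"rz": 0,"claw": 0.95},
  {"dx": 0,"dy": 0,"dz": 0,"rx": 0,"ry": 0,"rz": 0,"claw": 1},
  {"dx": 0,"dy": 0,"dz": 0,"rx": 0,"ry": 0,"rz": 0,"claw": 1},
  {"dx": 0,"dy": 0,"dz": 0,"rx": 0,"ry": 0,"rz": 0,"claw": 1},
  {"dx": 0,"dy": 0,"dz": 0,"rx": 0,"ry": 0,"rz": 0,"claw": 1},
  {"dx": 0,"dy": 0,"dz": 0,"rx": 0,"ry": 0,"rz": 0,"claw": 1},
  {"dx": 0,"dy": 0,"dz": 0,"rx": 0,"ry": 0,"rz": 0,"claw": 1},
], grip_force=12)

```text
time_s: 4.9
ee_pos: [0.4765, -0.1543, 0.0624]
eef_rot: [3.14, -0.0, 2.799]
force: [3.1, 9.1, 0.6]
grip_width: 0.0138
grip_force: 12.0
```

step_arm([
  {"dx": 0.02,"dy": 0.015,"dz": 0,"rx": 0,"ry": 0,"rz": 0,"claw": 1},
  {"dx": 0.04,"dy": 0,"dz": 0,"rx": 0,"ry": 0,"rz": 0,"claw": 1},
  {"dx": 0.04,"dy": 0,"dz": 0,"rx": 0,"ry": 0,"rz": 0,"claw": 1},
  {"dx": 0.04,"dy": 0,"dz": 0,"rx": 0,"ry": 0,"rz": 0,"claw": 1},
  {"dx": 0.04,"dy": 0,"dz": 0,"rx": 0,"ry": 0,"rz": 0,"claw": 1},
  {"dx": 0.02,"dy": 0,"dz": 0,"rx": 0,"ry": 0,"rz": 0,"claw": 1},
  {"dx": 0,"dy": 0,"dz": 0,"rx": 0,"ry": 0,"rz": 0,"claw": 1},
])

```text
time_s: 5.6
ee_pos: [0.4574, -0.1471, 0.0624]
eef_rot: [-3.141, -0.001, 2.799]
force: [-3.3, -2.9, -0.5]
grip_width: 0.0138
grip_force: 12.0
```

step_arm([
  {"dx": 0.02,"dy": 0,"dz": 0,"rx": 0,"ry": 0,"rz": 0,"claw": 1},
  {"dx": 0.02,"dy": 0,"dz": 0,"rx": 0,"ry": 0,"rz": 0,"claw": 1},
  {"dx": 0,"dy": 0,"dz": 0,"rx": 0,"ry": 0,"rz": 0,"claw": 1},
  {"dx": 0,"dy": 0,"dz": 0,"rx": 0,"ry": 0,"rz": 0,"claw": 1},
])

```text
time_s: 6.0
ee_pos: [0.455, -0.1462, 0.0626]
eef_rot: [-3.141, 0.003, 2.799]
force: [7.6, -6.9, -6.2]
grip_width: 0.0139
grip_force: 12.0
```

step_arm([
  {"dx": 0.01,"dy": 0,"dz": 0,"rx": 0,"ry": 0,"rz": 0,"claw": 1},
  {"dx": 0.01,"dy": 0,"dz": 0,"rx": 0,"ry": 0,"rz": 0,"claw": 1},
  {"dx": 0,"dy": 0,"dz": 0,"rx": 0,"ry": 0,"rz": 0,"claw": 1},
  {"dx": 0,"dy": 0,"dz": 0,"rx": 0,"ry": 0,"rz": 0,"claw": 1},
], grip_force=20)

```text
time_s: 6.4
ee_pos: [0.4544, -0.1461, 0.0628]
eef_rot: [-3.141, 0.006, 2.799]
force: [17.6, -8.8, -13.9]
grip_width: 0.0138
grip_force: 20.0
```

Bolt is at its stop: the force rises and it no longer moves, after 23.5 mm of travel. Releasing and lifting.

step_arm([
  {"dx": -0.01,"dy": 0,"dz": 0,"rx": 0,"ry": 0,"rz": 0,"claw": 0.4},
  {"dx": 0,"dy": 0,"dz": 0,"rx": 0,"ry": 0,"rz": 0,"claw": 0.4},
  {"dx": 0,"dy": 0,"dz": 0,"rx": 0,"ry": 0,"rz": 0,"claw": 0.4},
  {"dx": 0,"dy": 0,"dz": 0,"rx": 0,"ry": 0,"rz": 0,"claw": 0.4},
  {"dx": 0,"dy": 0,"dz": -0.2,"rx": 0,"ry": 0,"rz": 0,"claw": 0.4},
  {"dx": 0,"dy": 0,"dz": -0.4,"rx": 0,"ry": 0,"rz": 0,"claw": 0.4},
  {"dx": 0,"dy": 0,"dz": -0.4,"rx": 0,"ry": 0,"rz": 0,"claw": 0.4},
  {"dx": 0,"dy": 0,"dz": -0.4,"rx": 0,"ry": 0,"rz": 0,"claw": 0.4},
  {"dx": 0,"dy": 0,"dz": -0.2,"rx": 0,"ry": 0,"rz": 0,"claw": 0.4},
  {"dx": 0,"dy": 0,"dz": 0,"rx": 0,"ry": 0,"rz": 0,"claw": 0.4},
])

```text
time_s: 7.4
ee_pos: [0.4539, -0.1458, 0.2252]
eef_rot: [-3.141, 0.005, 2.799]
force: [0.5, 0.1, -0.4]
grip_width: 0.0563
grip_force: 0.0
```

step_arm([
  {"dx": -0.35,"dy": 0,"dz": 0,"rx": 0,"ry": 0,"rz": 0,"claw": 0.4},
  {"dx": -0.35,"dy": 0,"dz": 0,"rx": 0,"ry": 0,"rz": 0,"claw": 0.4},
  {"dx": -0.35,"dy": 0,"dz": 0,"rx": 0,"ry": 0,"rz": 0,"claw": 0.4},
  {"dx": -0.36,"dy": -0.005,"dz": 0,"rx": 0,"ry": 0,"rz": 0,"claw": 0.4},
  {"dx": 0,"dy": 0,"dz": 0.2,"rx": 0,"ry": 0,"rz": 0,"claw": 0.4},
  {"dx": 0,"dy": 0,"dz": 0.3,"rx": 0,"ry": 0,"rz": 0,"claw": 0.4},
  {"dx": 0,"dy": 0,"dz": 0.3,"rx": 0,"ry": 0,"rz": 0,"claw": 0.4},
  {"dx": 0,"dy": 0,"dz": 0.1,"rx": 0,"ry": 0,"rz": 0,"claw": 0.4},
  {"dx": 0,"dy": 0,"dz": 0,"rx": 0,"ry": 0,"rz": 0,"claw": 0.4},
])

```text
time_s: 8.3
ee_pos: [0.585, -0.193, 0.1305]
eef_rot: [3.141, -0.004, 2.799]
force: [0.1, -1.1, 0.9]
grip_width: 0.0561
grip_force: 0.0
```

```bash
python3 - <<'E'
from h import *
cs=[]
for n,(l,t,r,b) in (("top",(318,148,402,250)),("side",(290,165,402,262))):
    p=viewer.camera(n); c=cv2.cvtColor(p["img"][t:b,l:r],cv2.COLOR_RGB2BGR); cs.append(cv2.resize(c,(390,470),interpolation=cv2.INTER_CUBIC))
    I=p["img"].astype(int); W=cloud(p); R,G,B=I[...,0],I[...,1],I[...,2]
    m=(R>110)&(G>90)&(B<.5*R)&(W[...,2]>.066)&(abs(W[...,0]-.46)<.06)&(abs(W[...,1]+.15)<.05)
    print(n,m.sum(),W[m].mean(0) if m.any() else "")
cv2.imwrite("pics/c3.png",np.hstack(cs)); o=telemetry.get_obs(); print(o["ee_pos"],o["force"],o["eef_rot"])
E
```

```text
top 0 
side 18 [ 0.45485828 -0.15063754  0.07334771]
[ 0.58613037 -0.19344343  0.13338289] [ 0.49969099  0.21070503 -0.18291426] [-3.14153557e+00  1.01158221e-03  2.79923148e+00]
```

View pics/c3.png

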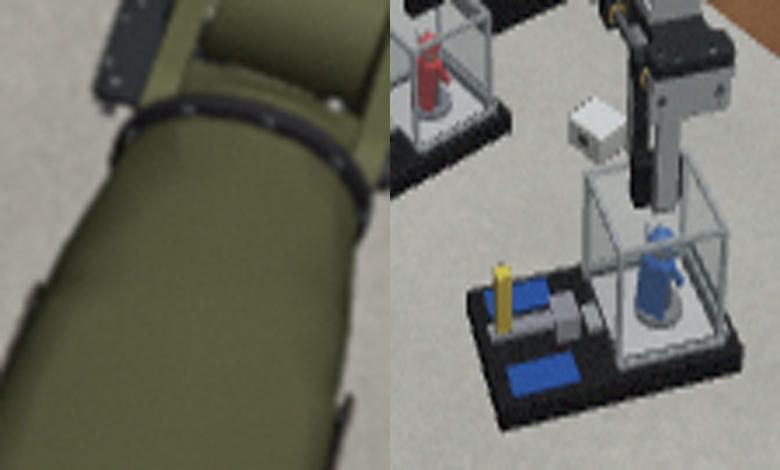

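The side crop shows the post at (503,300) drawn back, the tab free at (593,318), and the fingers astride the knob at (655,180). Going 6 mm lower and gripping.

step_arm([
  {"dx": 0,"dy": 0,"dz": 0.06,"rx": 0,"ry": 0,"rz": 0,"claw": 0.6},
  {"dx": 0,"dy": 0,"dz": 0,"rx": 0,"ry": 0,"rz": 0,"claw": 0.72},
  {"dx": 0,"dy": 0,"dz": 0,"rx": 0,"ry": 0,"rz": 0,"claw": 0.9},
  {"dx": 0,"dy": 0,"dz": 0,"rx": 0,"ry": 0,"rz": 0,"claw": 1},
  {"dx": 0,"dy": 0,"dz": 0,"rx": 0,"ry": 0,"rz": 0,"claw": 1},
  {"dx": 0,"dy": 0,"dz": 0,"rx": 0,"ry": 0,"rz": 0,"claw": 1},
  {"dx": 0,"dy": 0,"dz": 0,"rx": 0,"ry": 0,"rz": 0,"claw": 1},
  {"dx": 0,"dy": 0,"dz": 0,"rx": 0,"ry": 0,"rz": 0,"claw": 1},
], grip_force=30)

```text
time_s: 9.2
ee_pos: [0.5859, -0.1933, 0.1266]
eef_rot: [3.142, 0.0, 2.799]
force: [-0.4, 1.5, 1.6]
grip_width: 0.018
grip_force: 30.0
```

step_arm([
  {"dx": 0,"dy": 0,"dz": -0.03,"rx": 0,"ry": 0,"rz": 0,"claw": 1},
  {"dx": 0,"dy": 0,"dz": -0.05,"rx": 0,"ry": 0,"rz": 0,"claw": 1},
  {"dx": 0,"dy": 0,"dz": -0.02,"rx": 0,"ry": 0,"rz": 0,"claw": 1},
  {"dx": 0,"dy": 0,"dz": 0,"rx": 0,"ry": 0,"rz": 0,"claw": 1},
  {"dx": 0,"dy": 0,"dz": 0,"rx": 0,"ry": 0,"rz": 0,"claw": 1},
])

```text
time_s: 9.7
ee_pos: [0.5857, -0.1933, 0.1364]
eef_rot: [-3.142, -0.0, 2.799]
force: [-0.9, 0.4, -2.9]
grip_width: 0.0176
grip_force: 30.0
```

Only the cover's weight (about 0.3 kg) is on the wrist, so it is free. Lifting the remaining 91 mm.

step_arm([
  {"dx": 0,"dy": 0,"dz": -0.06,"rx": 0,"ry": 0,"rz": 0,"claw": 1},
  {"dx": 0,"dy": 0,"dz": -0.12,"rx": 0,"ry": 0,"rz": 0,"claw": 1},
  {"dx": 0,"dy": 0,"dz": -0.15,"rx": 0,"ry": 0,"rz": 0,"claw": 1},
  {"dx": 0,"dy": 0,"dz": -0.15,"rx": 0,"ry": 0,"rz": 0,"claw": 1},
  {"dx": 0,"dy": 0,"dz": -0.15,"rx": 0,"ry": 0,"rz": 0,"claw": 1},
  {"dx": 0,"dy": 0,"dz": -0.14,"rx": 0,"ry": 0,"rz": 0,"claw": 1},
  {"dx": 0,"dy": 0,"dz": -0.1,"rx": 0,"ry": 0,"rz": 0,"claw": 1},
  {"dx": 0,"dy": 0,"dz": -0.04,"rx": 0,"ry": 0,"rz": 0,"claw": 1},
  {"dx": 0,"dy": 0,"dz": 0,"rx": 0,"ry": 0,"rz": 0,"claw": 1},
  {"dx": 0,"dy": 0,"dz": 0,"rx": 0,"ry": 0,"rz": 0,"claw": 1},
])

```text
time_s: 10.7
ee_pos: [0.5856, -0.1932, 0.2268]
eef_rot: [-3.142, -0.001, 2.799]
force: [0.7, 0.5, -2.3]
grip_width: 0.0176
grip_force: 30.0
```

step_arm([
  {"dx": 0,"dy": 0,"dz": 0,"rx": 0,"ry": 0,"rz": 0,"claw": 1},
  {"dx": 0,"dy": 0,"dz": 0,"rx": 0,"ry": 0,"rz": 0,"claw": 1},
  {"dx": 0,"dy": 0,"dz": 0,"rx": 0,"ry": 0,"rz": 0,"claw": 1},
  {"dx": 0,"dy": 0,"dz": 0,"rx": 0,"ry": 0,"rz": 0,"claw": 1},
  {"dx": 0,"dy": 0,"dz": 0,"rx": 0,"ry": 0,"rz": 0,"claw": 1},
])

```text
time_s: 11.2
ee_pos: [0.5858, -0.1933, 0.2274]
eef_rot: [-3.142, -0.0, 2.799]
force: [-0.0, -0.9, -2.6]
grip_width: 0.0178
grip_force: 30.0
```

```bash
python3 - <<'E'
from h import *
p=viewer.camera("side"); W=cloud(p); l,t,r,b=290,120,410,262
cv2.imwrite("pics/c4.png",cv2.resize(cv2.cvtColor(p["img"][t:b,l:r],cv2.COLOR_RGB2BGR),None,fx=4.2,fy=4.2,interpolation=cv2.INTER_CUBIC))
for y,x in [(int(v),int(u)) for d in viewer.recognise("cover_blue",p)[:2] for u,v in [((d["rect"][0]+d["rect"][2])/2,d["rect"][3]-1)]]: print(W[y,x].round(3))
o=telemetry.get_obs(); print(o["ee_pos"],o["eef_rot"],o["force"],o["moment"],o["grip_width"],o["time_s"])
E
```

```text
[ 0.607 -0.598 -0.003]
[ 0.592 -0.203  0.084]
[ 0.58577088 -0.19331122  0.22742171] [-3.14157255e+00 -7.14499692e-05  2.79919971e+00] [ 0.57985916  0.35916807 -2.43539918] [-0.01060767 -0.05055103  0.01162878] 0.01769787664351093 11.3
```

View pics/c4.png

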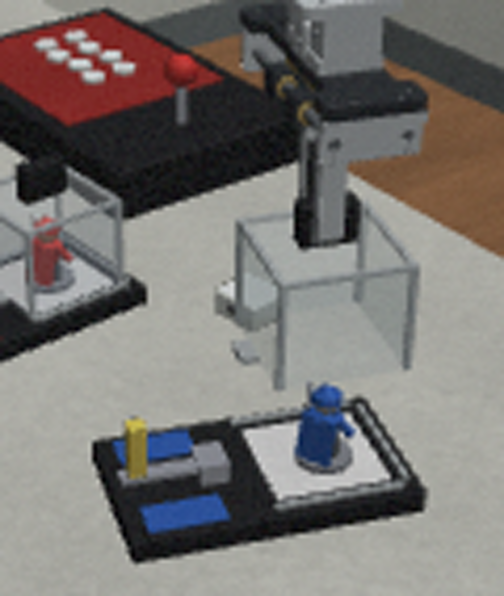

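The crop shows the cover level with its lower edge at about (345,380), above the upright figure at (322,425). The bolt is drawn and the red display untouched. The lift was 101 mm, so the edge is about 35 mm above the hat's tip.

```bash
python3 -c "
from station import hand_in
print(hand_in())"
```

```text
the job is handed in; nothing more can be done
None
```

I drew the blue bolt back to its stop and am holding the clear cover level over the stand, about 3.5 cm above the tip of the figure's hat; the blue figure still stands and the red display is still shut; job handed in.

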